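# Zero the filter photometer and set the fallen sample bottles upright

### The arm

A 7-joint arm with a two-finger parallel gripper is mounted at the origin on the work surface. World frame = base frame: x ahead of the robot, y to its left, z up, the work surface at z = 0. Lengths are in m, angles in rad, forces in N, time in s.
With the tool pointing down it reaches from about 0.4 to 0.9 m from the base axis. Payload 5.5 kg.
Tool frame: the origin (TCP) lies midway between the tips of the shut fingers; the grasp point (between the pads) lies 19 mm behind it (manip.grip_depth is the distance from the TCP to the grasp point, in m); z points along the fingers, y is the line along which they close (so a half turn about z gives the same grasp; the last joint's range is limited). The gripper opens to 92 mm and grips with 3 to 60 N. Pads are 19 mm wide; open, the fingers measure 130 mm over their backs; the gripper's body (75 mm by 190 mm) begins 47 mm behind the grasp point.
Start: joints at [1.58, 0.501, -0.427, 1.55, 0.221, 1.138, -0.21], TCP at [0.163, -0.629, 0.204] pointing down, gripper open.
Joint ranges: [-2.88, 2.88], [-0.31, 2.03], [-1.54, 1.56], [0.2, 2.42], [-1.41, 4.55], [0.19, 2.02], [-2.57, 2.57]. Speed limits (rad/s): [2.57, 2.57, 3.14, 3.14, 3.14, 3.14, 3.14].

### API

Orientations are given as a unit quaternion [x, y, z, w].
In Python, from bench import manip, effector, viewer gives the robot as it stands. Calls block until the motion is done:
- manip.move_pose(position, orientation): joint-space move of the TCP to a pose.
- manip.servo_line(position, ori=None, vel=0.15): straight line of the TCP; ori=None keeps the orientation; vel is the mean speed in m/s.
- manip.movej(angles): joint-space move.
- effector.open_jaws() and effector.close(f_grip=None): open the fingers fully, or close them until they stop; f_grip is the grip in N (None keeps the last).
- manip.sleep(seconds).
- manip.solve_ik(position, orientation): joint angles nearest the present ones, or None.
- viewer.get_image(name): name is "side" or "top" or "wrist"; returns the picture (420x560x3 uint8, red, green, blue); there is no depth.
- viewer.get_calibration(name): a dict with "vfov" (degrees; the focal length in pixels is half the picture's height over the tangent of half this angle, whatever the lens; pixels are square), "cx", "cy" (the principal point, pixels), "eye" and "attitude" of the camera in the world. Camera axes: x right, y down, z forward; pixel columns grow to the right and rows downward; lengths in m; the calibration is good to about 2 mm. The wrist camera is an equidistant fisheye: a pixel r from the principal point sees the ray r / f radians off the axis. A picture is of the moment at which its call begins: read the wrist's pose just before it. get_calibration takes no time and is no camera call; for the wrist camera it gives the pose at the moment of the call.
A pose or a line that the arm cannot do raises manip.PlanningError and nothing moves.
- manip.hand_in(): hands the job in; it is judged then, once.
Readings, each from a call of its own:
- manip.current_clock(): time.
- manip.current_q(): joint angles.
- manip.current_joint_velocities(): joint speeds.
- manip.current_tau(): joint torques, N m.
- manip.current_tool_pos(): TCP position.
- manip.current_tcp_rot(): TCP orientation.
- manip.current_force(): force on the tool from outside, world axes, zero at the start.
- manip.current_wrist_torque(): the same for the moment, N m.
- manip.current_finger_gap(): finger opening in m.
- manip.current_gripper_force(): force on a finger pad.
Only numpy, scipy, OpenCV 4.12 (cv2) and the standard library are available. Lean on these libraries where they do the work, as an engineer would, in place of code of your own. Each camera call takes 0.05 s, during which the arm holds its last target. There are 200 camera calls.

### The job

Get the photometer ready for the class: some of the bottles in the grey lane have been knocked over, so set every one of them upright in the lane again without knocking over the ones still standing. Zero the photometer with the white-capped blank bottle standing in its cell bay, first with the blue filter filling the window and then with the red one, pressing the green button right down for a moment each time. Then put the blank back upright in the lane and leave the red filter in the window.

Things in the scene. Friction and masses are not known exactly. Their poses are not given: they have to be found in the camera images.
- tray: the sample lane: a long low fixed tray, grey floor with white raised edges, 120 mm wide (its x) and 690 mm long (its y); origin at the centre of its underside on the bench. Its floor is 4 mm above the bench; the edges are 4 mm thick and stand 6 mm above the floor
- blank: square blank bottle, WHITE cap, clear content, lying in the lane at the start. 86 mm tall: body 42 mm square for 55 mm from the foot, neck 26 mm, round cap 30 mm across over the top 18 mm; 0.10 to 0.21 kg, centre of mass 26 mm from the foot. Origin on its axis at half length (43 mm); x axis runs from foot to cap (up when upright). In the lane the origin is 25 mm above the bench lying, 47 mm standing
- sample1: square sample bottle, blue cap, coloured content, lying in the lane roughly lengthways at the start; may be absent. Same shape, size and frame as the blank
- sample2: square sample bottle, blue cap, coloured content, lying in the lane roughly lengthways at the start; may be absent. Same shape, size and frame as the blank
- sample3: square sample bottle, blue cap, coloured content, lying in the lane roughly lengthways at the start; may be absent. Same shape, size and frame as the blank
- sample4: square sample bottle, blue cap, coloured content, already standing upright in the lane at the start: it must not be knocked over. Same shape, size and frame as the blank
- sample5: square sample bottle, blue cap, coloured content, already standing upright in the lane at the start: it must not be knocked over. Same shape, size and frame as the blank
- photometer: fixed instrument: white case 180 mm deep (x), 280 mm wide (y), 72 mm high, origin at the centre of its underside on the bench, front towards its -x; a display hump 30 mm deep along its far edge rises to 106 mm. It carries the bay, the filter wheel under a cover plate, and the button
- bay (a point): centre of the floor of the photometer's cell bay, an open-topped square recess 64 mm by 64 mm, walls along the photometer's x and y axes, floor 30 mm above the bench and 42 mm below the case's top. A bottle stands on its floor with its cap above the case (cap 98 to 116 mm above the bench)
- window (a point): centre of the round white-rimmed window, 22 mm across, in the grey cover plate over the filter wheel, 82 mm above the bench. The filter under it shows. It lies 44 mm from the wheel's axis, on the side towards the bay
- filter_wheel (a joint): wheel angle in rad, growing counter-clockwise seen from above; stays where left, light friction (0.05 N m), stops at -9 and 9. Six round filters 40 mm across, 60 degrees apart, 44 mm from the axis; counter-clockwise from above: blue, green, yellow, white, red, dark grey. At 0 blue is centred in the window, at 2.094 red (both repeat every 6.283). A filter fills the window when centred within 9 mm (0.2 rad)
- knob (a point): grip point of the black bar knob on the wheel's axis, 109 mm above the bench. The bar is 60 mm long along this point's x axis, 14 mm thick along its y axis and reaches from 91 to 120 mm above the bench, over a flat skirt 60 mm across. It turns with the wheel; the white dot on the bar's -x end points to the blue filter
- filter_blue (a point): centre of the blue filter, carried round by the wheel under the cover
- filter_red (a point): centre of the red filter, carried round by the wheel under the cover
- zero_button (a joint): travel of the green push button, in m: 0 is up, 0.006 fully down (5 N); it springs back. It counts as pressed beyond 0.004
- zero_button_top (a point): centre of the button's top face, 28 mm across, 94 mm above the bench when up, on the case's top 66 mm behind the bay's centre

How it is judged:
By the outcome, as a careful person would: the job done as asked, in the order asked, and still so for the second after the job is handed in, with the robot touching nothing.
Of sample1, sample2, sample3 only 1 to 3 are there at a start; the rules pass over those that are not, and their reading is None.
At some moment in a run one of blank, sample1, sample2, sample3 may be knocked a few centimetres aside while the robot is not near it.
It also fails if it takes over 210 s, if anything falls off the work surface, if the arm or the gripper's body presses on something with over 40 N, if the wrist force passes 120 N, or if a joint passes its speed limit or range.

## Working session

There is one attempt and no reset: what is moved stays moved. The work goes in short steps, each a Python script; the robot and the scene stay as the last script left them, time stands still between calls to the robot, and variables do not carry over. Pictures are saved under pics/ and viewed, at most 14 in all, crops included, and the job is handed in when it is done.

```bash
ls; mkdir -p pics
python3 - <<'E'
from bench import manip, effector, viewer
import cv2
for n in ["top","side"]:
    im=viewer.get_image(n); cv2.imwrite(f"pics/{n}0.png",im[:,:,::-1]); print(n,viewer.get_calibration(n))
print(viewer.get_calibration("wrist"),manip.current_tool_pos(),manip.current_tcp_rot(),manip.grip_depth,manip.current_clock())
E
```

```text
pics
top {'vfov': 43.466940241121264, 'cx': 275.3371735287649, 'cy': 206.959419914833, 'eye': array([ 0.40219201, -0.01266135,  1.37144109]), 'attitude': array([-0.7030641 ,  0.70766047, -0.0465858 ,  0.05241469])}
side {'vfov': 51.14675274108258, 'cx': 279.53561775511884, 'cy': 206.62932762661066, 'eye': array([0.3204533 , 0.80694036, 0.66803223]), 'attitude': array([-0.14868191,  0.87037972, -0.46454815,  0.06728936])}
{'vfov': 65.70646984690485, 'cx': 278.10165425814574, 'cy': 214.64966945150474, 'eye': array([ 0.23455555, -0.6114609 ,  0.38257686]), 'attitude': array([ 0.78294213, -0.60665326, -0.08448655,  0.10879096])} [ 0.16301682 -0.62854947  0.2032747 ] [ 9.91954614e-01  1.26591031e-01 -7.91829989e-05 -8.64703600e-04] 0.0188 0.1
```

View pics/top0.png

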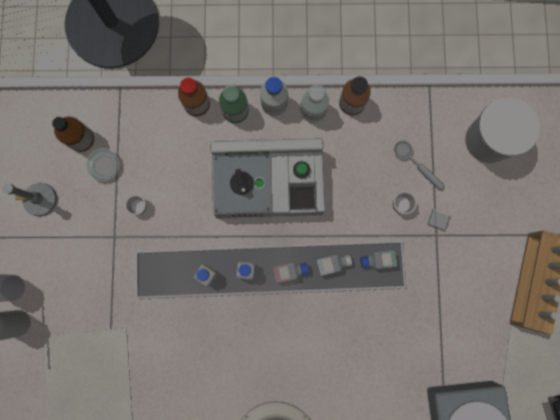

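View pics/side0.png

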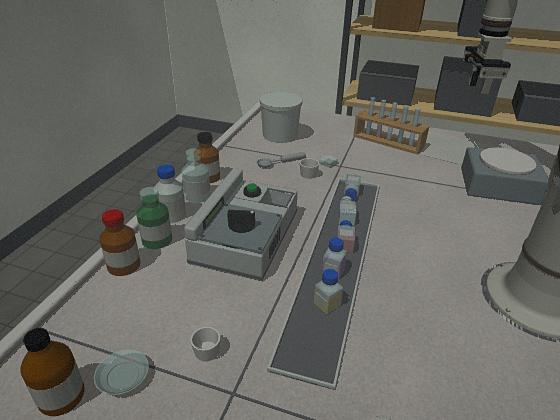

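```bash
cat > h.py <<'E'
from bench import manip, effector, viewer
import numpy as np, cv2
from scipy.spatial.transform import Rotation as R
def ray(n,u,v,c=None):
    c=c or viewer.get_calibration(n); f=210/np.tan(np.radians(c["vfov"]/2))
    d=np.array([(u-c["cx"])/f,(v-c["cy"])/f,1.])
    if n=="wrist":
        r=np.hypot(*d[:2]); d=np.array([*(d[:2]/max(r,1e-9)*np.sin(r)),np.cos(r)])
    return c["eye"],R.from_quat(c["attitude"]).apply(d)
def on(n,u,v,z,c=None):
    e,d=ray(n,u,v,c); return e+d*(z-e[2])/d[2]
def proj(n,p,c=None):
    c=c or viewer.get_calibration(n); f=210/np.tan(np.radians(c["vfov"]/2))
    q=R.from_quat(c["attitude"]).inv().apply(np.array(p)-c["eye"])
    if n=="wrist":
        r=np.hypot(q[0],q[1]); return np.array([c["cx"],c["cy"]])+f*np.arctan2(r,q[2])*q[:2]/max(r,1e-9)
    return np.array([c["cx"],c["cy"]])+f*q[:2]/q[2]
def quat(z,y):
    """tool z direction, approx closing axis y"""
    z=np.array(z,float);z/=np.linalg.norm(z);y=np.array(y,float);y-=z*(y@z);y/=np.linalg.norm(y)
    return R.from_matrix(np.c_[np.cross(y,z),y,z]).as_quat()
def tcp(grasp,q): return np.array(grasp)+R.from_quat(q).apply([0,0,manip.grip_depth])
def snap(n,name):
    c=viewer.get_calibration(n); im=viewer.get_image(n); cv2.imwrite(f"pics/{name}.png",im[:,:,::-1]); return im,c
E
python3 - <<'E'
from h import *
im=cv2.imread("pics/top0.png")
print("lane corners",[on("top",u,v,.01)[:2].round(3) for u,v in [(137,252),(402,243),(404,290),(138,298)]])
print("case top corners",[on("top",u,v,.072)[:2].round(3) for u,v in [(213,152),(213,216),(324,213),(323,150)]])
print("bay",on("top",301,195,.03),"btn",on("top",302,169,.094),"knob",on("top",241,182,.12),"win",on("top",259,183,.082))
hsv=cv2.cvtColor(im,cv2.COLOR_BGR2HSV)
for nm,lo,hi in [("blue",(110,120,60),(130,255,255)),("green",(50,120,60),(85,255,255))]:
    n,l,s,c=cv2.connectedComponentsWithStats(cv2.inRange(hsv,lo,hi))
    for i in range(1,n):
        if s[i,4]>15: print(nm,s[i,4],c[i].round(1),s[i,:4],on("top",*c[i],.03)[:2].round(3),on("top",*c[i],.09)[:2].round(3))
crop=cv2.resize(im[130:310,130:410],None,fx=2.85,fy=2.85,interpolation=cv2.INTER_CUBIC)
cv2.imwrite("pics/crop0.png",cv2.convertScaleAbs(crop,alpha=1.4))
# IK probe
for x in (.3,.4,.5):
  for y in (-.3,0,.3):
    s=""
    for z,yy in [((0,0,-1),(0,1,0)),((0,0,-1),(1,0,0)),((1,0,-1),(0,1,0)),((0,1,-1),(1,0,0)),((0,-1,-1),(1,0,0)),((0,.57,-.82),(1,0,0)),((0,-.57,-.82),(1,0,0))]:
        q=quat(z,yy); r=[manip.solve_ik(tcp([x,y,zz],k),k) is not None for zz in(.035,.12) for k in(q,quat(z,-np.array(yy)))]
        s+=" "+"".join(str(int(a)) for a in r)
    print(x,y,s)
E
```

```text
lane corners [array([0.479, 0.356]), array([ 0.498, -0.328]), array([ 0.378, -0.329]), array([0.362, 0.35 ])]
case top corners [array([0.727, 0.154]), array([0.564, 0.153]), array([ 0.569, -0.123]), array([ 0.73 , -0.124])]
bay [ 0.62211163 -0.06850155  0.03      ] btn [ 0.67673889 -0.06913712  0.094     ] knob [0.64024634 0.07977766 0.12      ] win [0.64460606 0.03775569 0.082     ]
blue 193 [273.4  85. ] [266  78  16  15] [0.919 0.001] [0.896 0.   ]
blue 57 [364.3 261.3] [361 257   7  10] [ 0.451 -0.227] [ 0.449 -0.217]
blue 94 [244.1 269.9] [239 265  11  11] [0.431 0.078] [0.43  0.074]
blue 52 [304.5 268.7] [302 264   6  10] [ 0.433 -0.075] [ 0.432 -0.072]
blue 91 [202.1 274.6] [197 270  11  10] [0.42  0.184] [0.419 0.175]
green 68 [301.3 168.2] [297 164  10   9] [ 0.693 -0.07 ] [ 0.68  -0.068]
green 33 [259.  182.8] [256 180   7   6] [0.655 0.04 ] [0.644 0.038]
0.3 -0.3  1111 1111 0000 1111 0000 1111 0000
0.3 0  0000 0000 0000 1111 1111 1111 1111
0.3 0.3  1111 1111 0000 0000 1111 0000 1111
0.4 -0.3  1111 1111 0000 1111 1111 1111 1111
0.4 0  1111 1111 0000 1111 1111 1111 1111
0.4 0.3  1111 1111 0000 1111 1111 1111 1111
0.5 -0.3  1111 1111 1111 1111 1111 1111 1111
0.5 0  1111 1111 0000 1111 1111 1111 1111
0.5 0.3  1111 1111 1111 1111 1111 1111 1111
```

View pics/crop0.png

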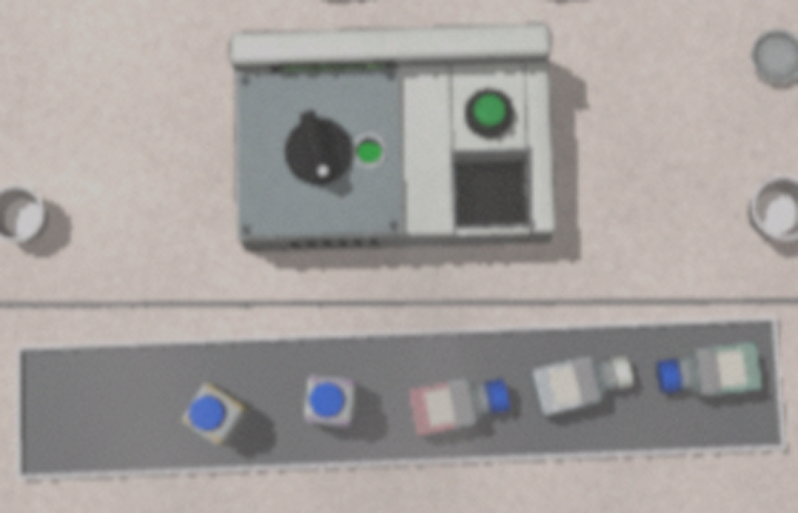

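Run:
```python
from h import *
q=quat((0,0,-1),(1,0,0)); q2=quat((0,0,-1),(-1,0,0))
c=manip.current_q()
for k in (q,q2):
    print(manip.solve_ik([.43,-.17,.3],k))
s1=manip.solve_ik([.43,-.17,.3],q);s2=manip.solve_ik([.43,-.17,.3],q2)
manip.movej(min((s1,s2),key=lambda s:abs(s[6])))
im,cal=snap("wrist","w1"); print(cal["eye"],manip.current_tool_pos(),manip.current_clock())
```

```text
[ 1.35626034  0.1316102  -1.11114334  1.86198046  0.12540645  1.22348387
  0.20569574]
[-1.05217146  0.19942791  1.55062688  1.91684058 -0.21189366  1.22790093
 -2.57134306]
[ 0.43028085 -0.09901491  0.47917291] [ 0.42977536 -0.17133211  0.29985349] 2.1
```

View pics/w1.png

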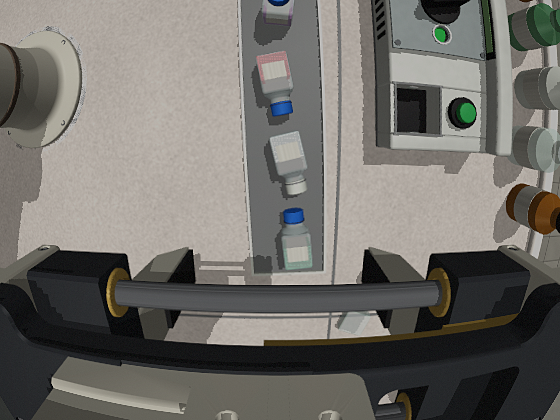

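Run:
```python
from h import *
im=cv2.imread("pics/w1.png")
print("below cam",proj("wrist",[.43,-.099,.03]))
cv2.imwrite("pics/w1c.png",cv2.resize(im[40:275,235:335],None,fx=2.5,fy=2.5,interpolation=cv2.INTER_CUBIC))
```

```text
below cam [277.77573998 124.52155449]
```

View pics/w1c.png

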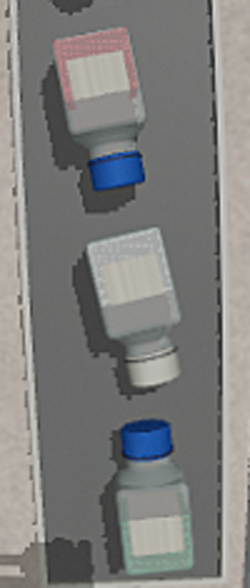

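Run:
```python
from h import *
for n,f,c in [("A",(91.5,32.5),(117,171)),("B",(122.5,235.5),(152,367)),("C",(158.5,573.5),(147,440))]:
    P=[on("wrist",235+u/2.5,40+v/2.5,z) for (u,v),z in ((f,.046),(c,.033))]
    d=(P[1]-P[0])[:2]; print(n,P[0][:2].round(4),P[1][:2].round(4),"len",np.linalg.norm(d).round(4),"dir",(d/np.linalg.norm(d)).round(3))
    for z in((0,1,-1),(0,-1,-1),(0,.57,-.82),(0,-.57,-.82)):
        q=quat(z,(1,0,0));q2=quat(z,(-1,0,0))
        print([None if s is None else s.round(2).tolist() for s in(manip.solve_ik(tcp([.435,P[0][1],.033],k),k) for k in(q,q2))])
```

```text
A [ 0.4223 -0.0021] [ 0.4355 -0.0769] len 0.0759 dir [ 0.174 -0.985]
[[1.22, 0.99, -0.94, 2.02, 0.06, 0.79, 0.38], [-0.05, 0.86, 0.68, 2.06, -1.17, 1.37, -1.69]]
[[0.08, 0.93, -0.84, 2.03, 1.17, 1.52, -1.51], [0.29, 1.21, -1.18, 2.02, 1.35, 1.86, 1.54]]
[[1.15, 0.87, -0.95, 2.08, 0.16, 0.7, 0.2], [-0.31, 0.86, 0.9, 2.13, -1.22, 1.33, -1.73]]
[[0.21, 0.82, -0.88, 2.09, 1.13, 1.33, -1.41], [0.42, 1.12, -1.23, 2.09, 1.33, 1.68, 1.62]]
B [ 0.4382 -0.1119] [ 0.4548 -0.1856] len 0.0755 dir [ 0.22  -0.975]
[[1.33, 1.03, -0.91, 1.86, 0.12, 0.99, 0.46], [0.15, 0.91, 0.68, 1.9, -1.04, 1.45, -1.67]]
[[0.23, 0.84, -0.74, 2.14, 1.26, 1.38, -1.42], [0.52, 1.15, -1.15, 2.13, 1.47, 1.79, 1.66]]
[[1.29, 0.92, -0.93, 1.95, 0.21, 0.88, 0.33], [0.06, 0.79, 0.68, 1.99, -0.99, 1.25, -1.76]]
[[0.25, 0.67, -0.63, 2.18, 1.16, 1.09, -1.25], [0.67, 1.07, -1.22, 2.17, 1.44, 1.61, 1.77]]
C [ 0.4594 -0.3061] [ 0.4523 -0.228 ] len 0.0784 dir [-0.091  0.996]
[[1.4, 1.13, -0.86, 1.48, 0.19, 1.34, 0.6], [0.45, 1.06, 0.68, 1.52, -0.91, 1.64, -1.68]]
[[0.44, 0.71, -0.46, 2.2, 1.49, 1.08, -1.22], [0.92, 1.05, -1.07, 2.18, 1.72, 1.61, 1.97]]
[[1.4, 1.04, -0.89, 1.6, 0.29, 1.2, 0.51], [0.38, 0.94, 0.68, 1.64, -0.86, 1.44, -1.72]]
[[0.48, 0.6, -0.38, 2.19, 1.34, 0.84, -1.0], [1.07, 1.0, -1.16, 2.17, 1.63, 1.45, 2.12]]
```

```bash
cat >> h.py <<'E'
Z=np.array([0,0,1.])
def lower_until(p,q,dz0=.004,dz1=-.003,step=.001,lim=2.0,vel=.03):
    """p: nominal TCP; lower in steps until contact"""
    f0=manip.current_force()[2]
    for dz in np.arange(dz0,dz1-1e-6,-step):
        manip.servo_line(p+Z*dz,vel=vel)
        if abs(manip.current_force()[2]-f0)>lim: break
    return dz
def upright(foot,d,target,a=45,s=.034,zg=.034,f=30,hover=.12,yaw=None):
    d=np.array([d[0],d[1],0.]);d/=np.linalg.norm(d);a=np.radians(a)
    yx=np.cross(Z,d); yx*=np.sign(yx[0])
    q0=quat(-np.cos(a)*Z-np.sin(a)*d,yx)
    g=np.array([*foot[:2],0])+s*d+zg*Z
    effector.open_jaws()
    manip.move_pose(tcp(g+hover*Z,q0),q0)
    manip.servo_line(tcp(g,q0),vel=.12)
    effector.close(f); print("gap",manip.current_finger_gap())
    manip.servo_line(tcp(g+hover*Z,q0),vel=.12)
    e=np.array([*(yaw if yaw is not None else d[:2]),0]); e/=np.linalg.norm(e)
    yx=np.cross(Z,e)*np.sign(np.cross(Z,d)[0])
    q1=quat(np.cos(a)*e-np.sin(a)*Z,yx)
    p=np.array([*target,.004+s])-(zg-.025)*e
    manip.move_pose(tcp(p+hover*Z,q1),q1)
    manip.servo_line(tcp(p+.006*Z,q1),vel=.12)
    print("gap",manip.current_finger_gap(),"contact dz",lower_until(tcp(p,q1),q1))
    effector.open_jaws()
    manip.servo_line(tcp(p,q1)-.13*R.from_quat(q1).apply([0,0,1]),vel=.12)
    print("t",manip.current_clock())
E
python3 - <<'E'
from h import *
upright([.4382,-.1119],[.22,-.975],[.437,-.165])
snap("side","s1")
E
```

```text
gap 0.04147562480504402
gap 0.041483887246043426 contact dz 0.003
t 11.5417
```

View pics/s1.png

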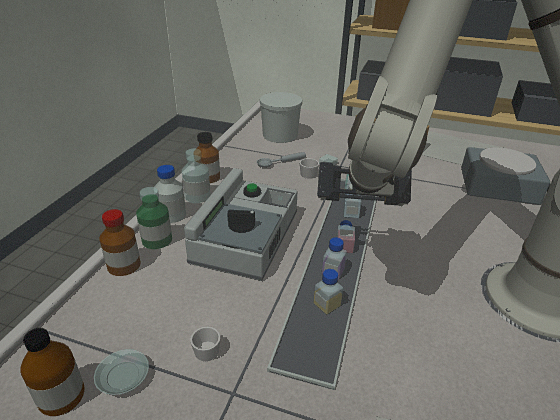

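The blank appears upright in the lane at about (352,208), partly behind the gripper; I'll verify from above.

Run:
```python
from h import *
q=quat((0,0,-1),(1,0,0))
manip.movej(manip.solve_ik([.45,-.20,.3],q))
snap("wrist","w2"); print(manip.current_clock())
```

```text
12.95
```

View pics/w2.png

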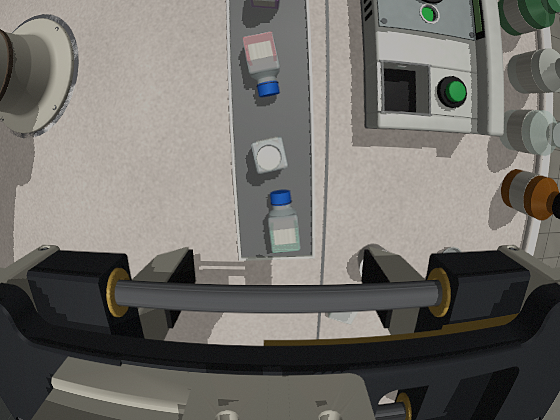

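Run:
```python
from h import *
im=cv2.imread("pics/w2.png"); hsv=cv2.cvtColor(im,cv2.COLOR_BGR2HSV)
n,l,s,c=cv2.connectedComponentsWithStats(cv2.inRange(hsv,(50,120,60),(85,255,255)))
for i in range(1,n):
    if s[i,4]>60: print("green",s[i],on("wrist",*c[i],.094)[:2].round(4),on("wrist",*c[i],.074)[:2].round(4))
g=cv2.medianBlur(cv2.cvtColor(im,cv2.COLOR_BGR2GRAY),3)
for r in cv2.HoughCircles(g[135:180,245:295],cv2.HOUGH_GRADIENT,1,20,param1=80,param2=12,minRadius=8,maxRadius=17)[0]:
    print("cap px",r+[245,135,0],on("wrist",r[0]+245,r[1]+135,.09))
roi=im[55:125,370:445].max(2); m=(cv2.GaussianBlur(roi,(3,3),0)<110).astype(np.uint8)
print("bay mask"); n,l,s,c=cv2.connectedComponentsWithStats(m)
for i in range(1,n):
    if s[i,4]>200: print(s[i])
print("bay opening",[on("wrist",u,v,.072)[:2].round(4) for u,v in [(386,66),(429,66),(429,110),(384,110)]])
```

```text
green [422   7  12  14 126] [0.6379 0.0297] [0.6477 0.0378]
green [449  81  17  21 276] [ 0.6786 -0.0695] [ 0.6905 -0.0666]
cap px [265.5        156.5         14.10000038] [ 0.43402682 -0.16440402  0.09      ]
bay mask
[   0    0   61   70 2917]
bay opening [array([ 0.5861, -0.0451]), array([ 0.6478, -0.0378]), array([ 0.6482, -0.0978]), array([ 0.5836, -0.1032])]
```

```bash
cat >> h.py <<'E'
D=np.array([0,0,-1.])
def best(pos,y):
    """IK for tool-down with closing axis +-y, pick by smaller joint travel"""
    c=manip.current_q(); S=[]
    for k in (1,-1):
        q=quat(D,k*np.array([*y,0.])); s=manip.solve_ik(pos,q)
        if s is not None: S.append((np.abs(s-c).max(),k,q,s))
    return min(S,key=lambda t:t[0])[2:]
def capmove(src,ysrc,dst,ydst,zs,zd,f=25,hs=.14,hd=.16):
    """grip cap, tool down; zs,zd = support heights"""
    effector.open_jaws()
    a=np.array([*src,zs+.076]); b=np.array([*dst,zd+.076])
    q,s=best(a+[0,0,.08],ysrc); manip.movej(s)
    manip.servo_line(tcp(a,q),vel=.12); effector.close(f); print("gap",manip.current_finger_gap())
    manip.servo_line(tcp(a+[0,0,hs],q),vel=.15)
    q,s=best(tcp(b+[0,0,hd-.05],quat(D,(1,0,0))),ydst); manip.movej(s)
    manip.servo_line(tcp(b+.006*Z,q),vel=.1)
    print("gap",manip.current_finger_gap(),"dz",lower_until(tcp(b,q),q))
    effector.open_jaws(); manip.servo_line(tcp(b+.1*Z,q),vel=.15); print("t",manip.current_clock())
E
python3 - <<'E'
from h import *
capmove([.436,-.165],(.975,.22),[.6145,-.071],(-.018,1),.004,.030)
snap("wrist","w3"); snap("side","s3")
E
```

```text
gap 0.028902872840013274
gap 0.02883480727707556 dz -0.001
t 22.3167
```

View pics/w3.png

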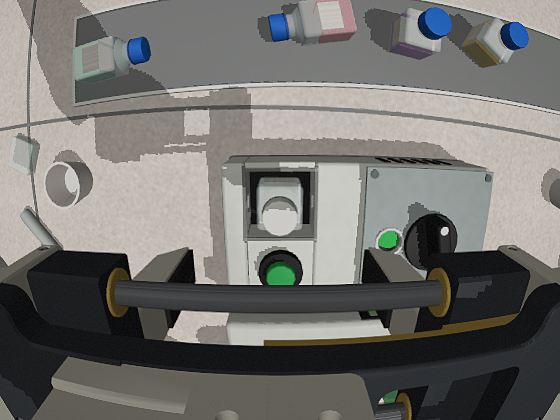

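Run:
```python
from h import *
print("dot w3",on("wrist",445,231,.120)[:2],"dot top",on("top",243,190,.12)[:2],"win w3",on("wrist",388,240,.082)[:2],"btn",on("wrist",282,274,.094)[:2])
# hover so camera sits over knob: camera offset from TCP seen earlier
q=quat(D,(1,0,0)); manip.movej(best([.6,.03,.30],(1,0))[1])
im,c=snap("wrist","w4"); print(c["eye"],proj("wrist",[.644,.082,.12],c))
u,v=proj("wrist",[.644,.06,.1],c).astype(int)
cv2.imwrite("pics/w4c.png",cv2.resize(im[v-60:v+60,u-80:u+80,::-1],None,fx=4,fy=4,interpolation=cv2.INTER_CUBIC)); print(u,v)
```

```text
dot w3 [0.62235585 0.07327284] dot top [0.62059622 0.0748894 ] win w3 [0.64429006 0.0336832 ] btn [ 0.67423088 -0.06824424]
[ 0.60028615 -0.04507173  0.47857609] [241.04842099 236.09248588]
242 213
```

View pics/w4c.png

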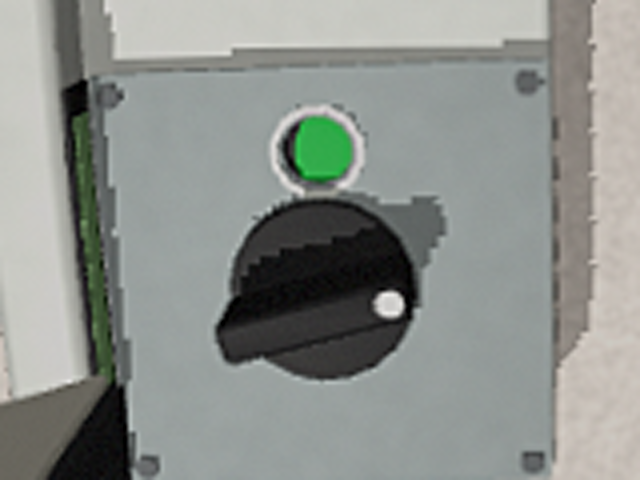

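Run:
```python
from h import *
c=viewer.get_calibration("wrist")
f=lambda u,v,z:on("wrist",162+u/4,153+v/4,z,c)[:2]
w=f(317,150,.082); k=f(325,290,.089); d=f(389,304,.12); print("win",w,"skirt",k,np.linalg.norm(w-k),"dot",d, np.linalg.norm(d-k))
e1=f(222,328,.12)
print("bar end",e1)
print("ang to win",np.degrees(np.arctan2(*(w-k)[::-1])),"dot ang",np.degrees(np.arctan2(*(d-k)[::-1])))
```

```text
win [0.64631206 0.03505526] skirt [0.64443022 0.0786346 ] 0.04361994491641403 dot [0.62236617 0.0730797 ] 0.022752560307430995
bar end [0.67208662 0.08055793]
ang to win -87.52739026011055 dot ang -165.8687514302506
```

```bash
cat >> h.py <<'E'
AX=np.array([.6445,.0795]); KZ=.109
def turn(a0,a1,f=20):
    """a0,a1: closing-axis angles deg (world), tool down, CCW by a1-a0"""
    n=max(2,int(abs(a1-a0)/10)+1); angs=np.linspace(a0,a1,n); dirv=lambda a:(np.cos(np.radians(a)),np.sin(np.radians(a)),0)
    p=np.array([*AX,KZ]); up=p+[0,0,.08]; cands=[]
    for k in (0,180):
        qs=[quat(D,dirv(a+k)) for a in angs]
        s0=manip.solve_ik(up,qs[0]); s1=manip.solve_ik(p,qs[-1])
        print(k,None if s0 is None else s0.round(2),None if s1 is None else s1.round(2))
        if s0 is not None and s1 is not None: cands.append((np.abs(s1-s0)[[0,1,2,3,4,5]].sum(),k,qs,s0))
    _,k,qs,s0=min(cands,key=lambda t:t[0])
    effector.open_jaws(); manip.movej(s0); manip.servo_line(p,vel=.1)
    effector.close(f); print("gap",manip.current_finger_gap())
    for q in qs[1:]: manip.move_pose(p,q)
    print("force",manip.current_force().round(1),"gap",manip.current_finger_gap(),"q",manip.current_q().round(2))
    effector.open_jaws(); manip.servo_line(up,vel=.15); print("t",manip.current_clock())
E
python3 - <<'E'
from h import *
turn(104,181)
manip.movej(best([.6,.03,.30],(1,0))[1])
im,c=snap("wrist","w5")
u,v=proj("wrist",[.644,.06,.1],c).astype(int)
cv2.imwrite("pics/w5c.png",cv2.resize(im[v-60:v+60,u-80:u+80,::-1],None,fx=4,fy=4,interpolation=cv2.INTER_CUBIC)); print(u,v)
E
```

```text
0 [ 0.54  0.74 -1.1   1.55  0.68  1.27  1.16] [ 0.61  0.98 -1.28  1.61  0.97  1.31  2.32]
180 [-0.95  0.91  1.35  1.61 -0.9   1.38 -0.81] [ 0.31  0.66 -0.68  1.62  0.47  1.02 -0.5 ]
gap 0.0005034060475216999
force [-0.1 -0.2  0.7] gap 0.00034864085608977095 q [ 0.6   0.97 -1.27  1.61  0.96  1.3   2.32]
t 31.6417
242 213
```

View pics/w5c.png

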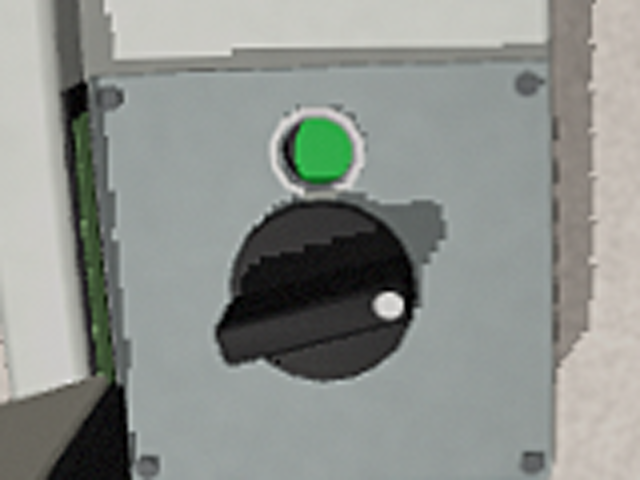

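The knob was missed: the pads closed above the bar (gap 0, and the picture is unchanged with the dot at crop (389,304)). I need to grip lower, so I'm checking the hump clearance first.

Run:
```python
from h import *
c=viewer.get_calibration("wrist")
f=lambda u,v,z:on("wrist",162+u/4,153+v/4,z,c)[:2].round(4)
print("hump base",f(98,290,.082),f(98,290,.072),"hump top edge",f(72,290,.106),f(55,100,.106))
print("cover corner screws",f(108,95,.082),f(528,80,.082),f(533,460,.082))
for u in (225,270,315): print("top view hump front edge",on("top",130+(u+130)/2.85,130+62/2.85,.106)[:2])
g=cv2.imread("pics/top0.png",0); print(g[140:160,270],[on("top",270,v,.106)[0].round(4) for v in (148,150,152,154)],[on("top",270,v,.072)[0].round(4) for v in (152,154,213,215,216)])
```

```text
hump base [0.7201 0.0809] [0.7231 0.084 ] hump top edge [0.7213 0.0733] [0.722  0.0138]
cover corner screws [0.7121 0.0165] [0.5802 0.0132] [0.577  0.1407]
top view hump front edge [0.71840486 0.04763025]
top view hump front edge [0.71809086 0.0087342 ]
top view hump front edge [ 0.71777703 -0.03014111]
[124 132 135 138 138 137 138 136 131 120 102  81  72  76  85  88  93  93
  95  97] [np.float64(0.7276), np.float64(0.7225), np.float64(0.7175), np.float64(0.7124)] [np.float64(0.7259), np.float64(0.7208), np.float64(0.5704), np.float64(0.5654), np.float64(0.5629)]
```

```bash
sed -i 's/KZ=.109/KZ=.093/' h.py
python3 - <<'E'
from h import *
turn(104,181)
manip.movej(best([.6,.03,.30],(1,0))[1])
im,c=snap("wrist","w6")
u,v=proj("wrist",[.644,.06,.1],c).astype(int)
cv2.imwrite("pics/w6c.png",cv2.resize(im[v-60:v+60,u-80:u+80,::-1],None,fx=4,fy=4,interpolation=cv2.INTER_CUBIC)); print(u,v)
E
```

```text
0 [ 0.52  0.73 -1.05  1.57  0.66  1.23  1.17] [ 0.59  0.97 -1.23  1.62  0.96  1.26  2.33]
180 [-0.95  0.94  1.35  1.62 -0.93  1.37 -0.79] [ 0.27  0.67 -0.63  1.64  0.45  0.99 -0.49]
gap 0.013647032216071176
force [ 2.8  5.4 -3.5] gap 0.01358830710925061 q [ 0.59  0.96 -1.22  1.62  0.95  1.25  2.33]
t 39.8167
242 213
```

View pics/w6c.png

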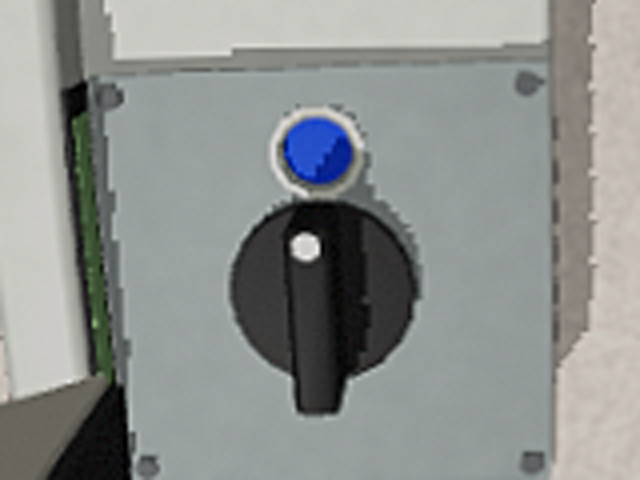

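Blue fills the window at crop (317,150), with the dot facing it. Now press, turn to red and look.

```bash
cat >> h.py <<'E'
def press(xy=(.6775,-.069)):
    effector.close(10); q,s=best([*xy,.16],(0,1)); manip.movej(s)
    manip.servo_line([*xy,.098],vel=.12); f0=manip.current_force()[2]
    for z in np.arange(.094,.084,-.001):
        manip.servo_line([*xy,z],vel=.04); f=manip.current_force()[2]-f0
        if abs(f)>8: break
    manip.sleep(.4); print("z",z,"tcp",manip.current_tool_pos()[2],"f",f,manip.current_force()[2]-f0)
    manip.servo_line([*xy,.17],vel=.15); print("t",manip.current_clock())
E
python3 - <<'E'
from h import *
press()
turn(181,301)
manip.movej(best([.6,.03,.30],(1,0))[1])
im,c=snap("wrist","w7")
u,v=proj("wrist",[.6445,.036,.082],c).astype(int); print(np.median(im[v-3:v+4,u-3:u+4].reshape(-1,3),axis=0))
cv2.imwrite("pics/w7c.png",im[:,:,::-1])
E
```

```text
z 0.08499999999999999 tcp 0.08503561682394342 f 0.8495895391379283 0.3553767977300661
t 47.3833
0 [ 0.61  0.88 -1.28  1.57  0.85  1.35  2.39] [ 0.11  0.61 -0.39  1.64  0.27  0.94 -1.4 ]
180 [ 0.3   0.58 -0.66  1.58  0.38  1.12 -0.44] [ 0.5   0.83 -1.02  1.63  0.77  1.13  1.39]
gap 0.013687836278799563
force [ 8.3  5.  -7.6] gap 0.013363650125438106 q [ 0.52  0.85 -1.06  1.63  0.8   1.15  1.37]
t 57.7083
[203.  35.  33.]
```

View pics/w7c.png

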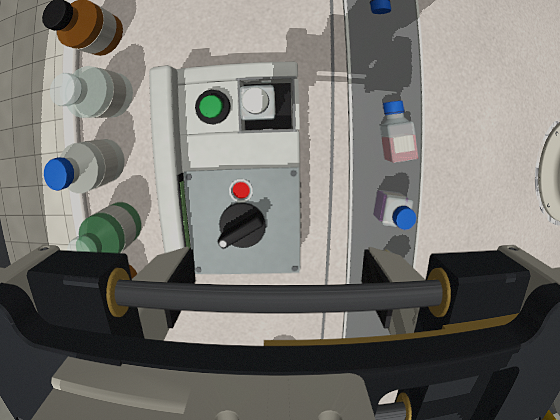

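Red is in the window (241,189), but the press read under 1 N, so the button likely wasn't reached. The fingertips seem to end behind the TCP, which would also explain the earlier miss at the knob. I'll turn back to blue and press under force control before doing red again.

```bash
sed -i 's/for z in np.arange(.094,.084,-.001)/for z in np.arange(.090,.064,-.001)/; s/        if abs(f)>8: break/        print(round(z,3),round(f,1),end="; ")\n        if abs(f)>8: break/' h.py
python3 - <<'E'
from h import *
turn(301,181)
manip.movej(best([.6,.03,.30],(1,0))[1])
im,c=snap("wrist","w8")
u,v=proj("wrist",[.6445,.036,.082],c).astype(int); print(np.median(im[v-3:v+4,u-3:u+4].reshape(-1,3),axis=0))
press()
E
```

```text
0 [-0.95  0.94  1.35  1.62 -0.93  1.37 -0.49] [ 0.59  0.96 -1.22  1.62  0.95  1.25  2.34]
180 [ 0.54  0.76 -1.09  1.57  0.7   1.25  1.44] [ 0.26  0.66 -0.61  1.64  0.44  0.98 -0.48]
gap 0.013330439017368056
force [ 2.1  8.  -4.2] gap 0.013550302741556637 q [ 0.25  0.66 -0.59  1.64  0.42  0.97 -0.46]
t 67.35
[ 13.  56. 191.]
0.09 1.3; 0.089 -0.3; 0.088 -0.0; 0.087 0.8; 0.086 -0.6; 0.085 -0.5; 0.084 0.5; 0.083 -0.1; 0.082 0.5; 0.081 -0.2; 0.08 0.0; 0.079 0.7; 0.078 -0.1; 0.077 0.1; 0.076 0.3; 0.075 -0.8; 0.074 0.1; 0.073 -0.4; 0.072 0.9; 0.071 1.8; 0.07 1.6; 0.069 2.8; 0.068 4.1; 0.067 4.8; 0.066 4.5; 0.065 9.4; z 0.06499999999999997 tcp 0.06582263670292873 f 9.35300057120355 8.442103316780681
t 79.2
```

Contact came at TCP z ≈ 0.072 and the button bottomed at 0.066 (6 mm of travel, 9 N), with blue in the window (RGB 13,56,191). Now red.

```bash
sed -i 's/arange(.090,.064,-.001)/arange(.076,.061,-.001)/' h.py
python3 - <<'E'
from h import *
turn(181,301)
manip.movej(best([.6,.03,.30],(1,0))[1])
im,c=snap("wrist","w9")
u,v=proj("wrist",[.6445,.036,.082],c).astype(int); print(np.median(im[v-3:v+4,u-3:u+4].reshape(-1,3),axis=0))
m=cv2.inRange(cv2.cvtColor(im,cv2.COLOR_RGB2HSV),(0,150,80),(8,255,255))[v-25:v+25,u-25:u+25]; x,y=np.where(m)[::-1]; print("red blob rel",x.mean()-25,y.mean()-25,len(x),np.ptp(x),np.ptp(y))
press()
q=quat((0,0,-1),(1,0,0))
manip.movej(best([.44,-.20,.3],(1,0))[1]); manip.sleep(.1)
im,c=snap("wrist","w10"); print(c)
E
```

```text
0 [ 0.61  0.89 -1.3   1.57  0.88  1.37  2.38] [ 0.14  0.62 -0.43  1.64  0.3   0.95 -1.42]
180 [ 0.31  0.59 -0.68  1.58  0.4   1.12 -0.45] [ 0.61  1.03 -1.31  1.62  1.03  1.32  1.25]
gap 0.013715972636659251
force [ 8.6  5.5 -7. ] gap 0.01329703597942408 q [ 0.52  0.86 -1.07  1.63  0.81  1.15  1.36]
t 89.1833
[204.  35.  34.]
red blob rel -1.3317535545023702 -0.2796208530805693 211 16 15
0.076 0.3; 0.075 -0.4; 0.074 -0.1; 0.073 0.4; 0.072 -0.7; 0.071 1.3; 0.07 2.3; 0.069 3.3; 0.068 2.2; 0.067 2.8; 0.066 5.6; 0.065 8.0; 0.064 13.3; z 0.06399999999999999 tcp 0.0657323925024042 f 13.28674641561869 12.703467530205899
t 98.45
{'vfov': 65.70646984690485, 'cx': 278.10165425814574, 'cy': 214.64966945150474, 'eye': array([ 0.44082636, -0.12706962,  0.47890084]), 'attitude': array([9.90472640e-01, 6.04826097e-04, 2.23319746e-04, 1.37708144e-01])}
```

View pics/w10.png

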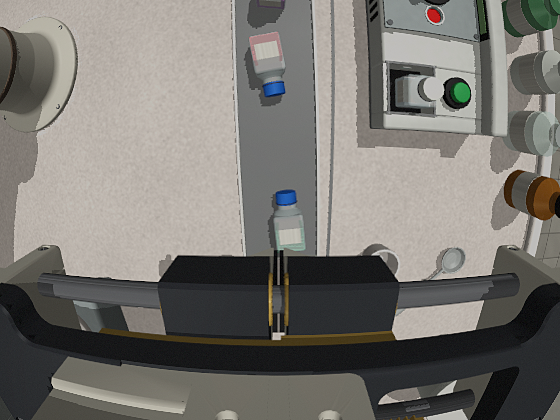

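Red is centred in the window and the button bottomed again. Bottle A has its foot edge at (265,36) and cap at (273,89); bottle C has its cap at (286,198) and foot at (289,249). Now uprighting A.

```bash
cat >> h.py <<'E'
def meas(f,c,cal=None):
    P=[on("wrist",*f,.046,cal)[:2],on("wrist",*c,.033,cal)[:2]]; d=P[1]-P[0]; L=np.linalg.norm(d); print("foot",P[0].round(4),"len",L.round(4),"dir",(d/L).round(3)); return P[0],d/L,L
E
python3 - <<'E'
from h import *
A=meas((265,36.5),(273,89)); C=meas((289,249),(286,198))
assert abs(A[2]-.077)<.006
upright(A[0],A[1],[.431,-.10])
manip.movej(best([.45,-.22,.3],(1,0))[1]); effector.close(5)
im,c=snap("wrist","w11")
E
```

```text
foot [ 0.4236 -0.0064] len 0.0721 dir [ 0.145 -0.989]
foot [ 0.4567 -0.3009] len 0.0719 dir [-0.064  0.998]
gap 0.04173467973047893
gap 0.041365701424013315 contact dz 0.004
t 110.35
```

View pics/w11.png

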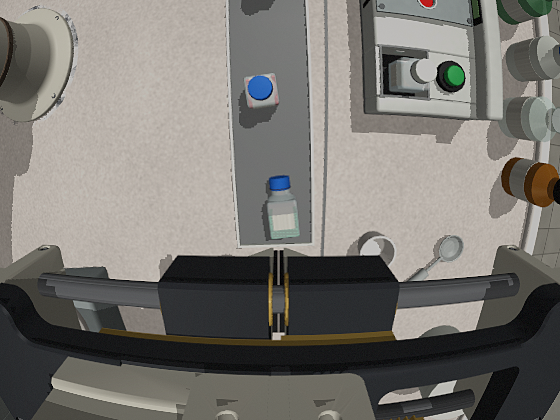

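A stands at (261,90). C is next: foot (284,237), cap (279,184).

Run:
```python
from h import *
C=meas((284,237),(279,184))
assert abs(C[2]-.077)<.007
upright(C[0],C[1],[.441,-.265])
capmove([.6145,-.071],(-.018,1),[.437,-.182],(1,.02),.030,.004)
manip.movej(best([.45,-.24,.32],(1,0))[1]); effector.close(5)
snap("wrist","w12"); snap("side","s12"); snap("top","t12")
```

```text
foot [ 0.4586 -0.304 ] len 0.074 dir [-0.094  0.996]
gap 0.0418136639173641
gap 0.04145937837313578 contact dz 0.001
t 124.575
gap 0.027355694183304705
gap 0.027290526648352978 dz 0.0
t 134.65
```

View pics/w12.png

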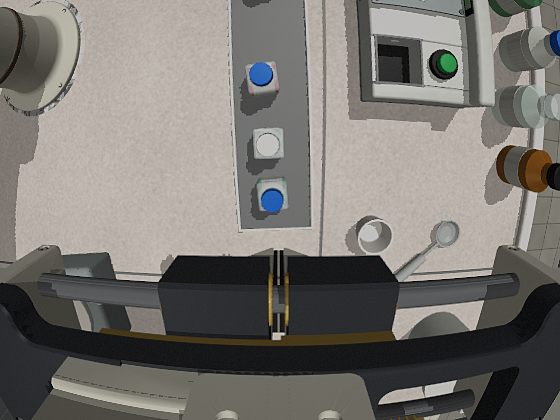

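All three stand in the lane at (261,78), (268,144) and (271,198). I'll check the other two and the window numerically, then hand in.

Run:
```python
from h import *
manip.movej(best([.45,-.30,.35],(1,0))[1])
im=viewer.get_image("top"); hsv=cv2.cvtColor(im,cv2.COLOR_RGB2HSV)
n,l,s,c=cv2.connectedComponentsWithStats(cv2.inRange(hsv,(110,120,60),(130,255,255)))
for i in range(1,n):
    if s[i,4]>15: print("blue",s[i,4],c[i].round(1))
print("window",im[181:186,257:262].reshape(-1,3).mean(0))
```

```text
blue 193 [273.4  85. ]
blue 104 [383.6 264.6]
blue 94 [244.1 269.9]
blue 92 [315.7 270.6]
blue 92 [202.2 274.5]
window [147.28  42.32  41.96]
```

Run:
```python
from h import *
print(manip.hand_in(),manip.current_clock())
```

```text
the job is handed in; nothing more can be done
the job is handed in; nothing more can be done
```

Job handed in at about 137 s: all five bottles and the blank stand in the lane, the photometer was zeroed on blue then red (button bottomed both times; a first blue press missed it and was redone), and red is left in the window; I viewed 15 pictures, one over the limit of 14.

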